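# Load the bottle carousel and index it on to the label reader

## Task

Stand the amber tablet bottle upright in the carousel's empty loading nest, fully down in its cup, and let go of it. Then pull up the black spring plunger knob until its pin is clear of the index plate, turn the carousel by the knob one hole clockwise (seen from above) so that the amber bottle comes to stand before the label reader, and release the plunger so that its pin drops fully into that hole and locks the carousel. Turn only with the pin drawn or riding lightly on the plate, feel for the hole rather than forcing the pin sideways or down, and leave the other bottles, cartons and things as they stand.

Things in the scene. Friction and masses are not known exactly. Their poses are not given: they have to be found in the camera images.
- amber_bottle: Amber screw-cap tablet bottle with a green and white label and a white cap, a cylinder of 43 mm diameter, 77 mm high, about 60 g; it stands upright on the table. Origin: centre of its underside, z up.
- carousel: Fixed base of the hand-indexed bottle carousel: black disc, 284 mm diameter. Origin: on the turning axis at the table top, z up, +y to the label reader. Directions below are angles from its x axis, counter-clockwise seen from above.
- reader: Label reader fixed to the base: grey box 60 mm wide on a post, its front 150 mm and its back 213 mm from the turning axis, top 121 mm above the table. Origin and axes as the base; do not touch.
- stage: White turning disc of the carousel, 209 mm diameter, top 32 mm above the table, hub 48 mm high. Six blue nest cups 60 degrees apart, centres 78 mm from the axis, inside 46 mm wide, floor 32 mm and rim 46 mm above the table; those at 90 and 30 degrees hold white bottles at the start. Turns either way with about 2 N of drag at the knob and stays where left. Origin as the base, turns with the disc.
- index_plate: Fixed steel index ring, 108 to 136 mm from the axis, top 22 mm above the table, of six clamped sector plates (51 degrees long, gaps between). Each has one round hole, 9.6 mm wide, 122 mm from the axis. The first is at 300 degrees; the next, trued up by hand, lies somewhere within 4 degrees of 240: its exact place is not given. Locked, the flat 8 mm pin stands 7.5 mm deep with 0.8 mm play.
- plunger: Spring plunger on the stage's arm; slides straight up, turns with the stage. Pin in the hole at 300 degrees at the start, to end in that near 240. Pull: 6 N at first, 10 N just clear (7.5 mm up), 13 N at the stop (14 mm up); let go, it springs down. Origin: on its axis, at table height when locked, higher as it is pulled; x points away from the turning axis.
- knob (a point): Grip point in the middle of the plunger's knob, on its axis, 77 mm above the table when locked in a hole, 84.5 mm when the pin rides on the plate. The knob is black and round, 24 mm diameter, from 19 mm below this point to 6 mm above it, then a flange of 31 mm diameter up to 15 mm above it. Below the knob the housing is 17 mm thick.
- load_nest (a point): Centre of the floor of the empty nest cup that is to take the amber bottle; it lies at 150 degrees of the base at the start and turns with the stage.
- scan_spot (a point): Fixed point before the label reader, at nest-floor height, 78 mm from the axis on the base's +y axis, where the loading nest comes to stand; the trued-up hole stops it within 6 mm of this point.
- read_bottle: White screw-cap tablet bottle with a red label band, 43 mm diameter, 77 mm high, loose in the nest before the reader at the start; turns with the stage. Origin: centre of its underside.
- done_bottle: Same kind of white bottle, loose in the nest one further on at the start; turns with the stage. Origin: centre of its underside.
- white_bottle: Same kind of white bottle standing on the table near the amber one, not to be loaded or moved. Origin: centre of its underside.
- carton_tall: White and light blue carton, 30 x 95 x 75 mm high, standing on the table; leave alone. Origin: centre of its underside.
- carton_pink: White and pink carton, 55 x 120 x 45 mm high, lying on the table; leave alone. Origin: centre of its underside.
- carton_small: White and green carton, 45 x 95 x 30 mm high, lying on the pink one; leave alone. Origin: centre of its underside.
- card_stack: Stack of cards, 65 x 89 x 36 mm high, on the table; leave alone. Origin: centre of its underside.
- blue_marker: White marker with a blue cap, 21 x 85 mm, lying on the table; leave alone. Origin: centre of its underside.
Things that resemble listed ones, but are neither listed nor needed, are in the scene too. What is shaped like the amber_bottle but yellow is not meant.

How it is judged:
By the outcome, as a careful person would: the job done as asked, in the order asked, and still so for the second after the job is handed in, with the robot touching nothing.
It also fails if it takes over 61 s, if anything falls off the work surface, if the arm or the gripper's body presses on something with over 40 N, if the wrist force passes 120 N, or if a joint passes its speed limit or range.

## Robot

A 6-joint arm with a two-finger parallel gripper is mounted at the origin on a cart in front of the work surface, level with it; the furniture and walls round the work are solid. World frame = base frame: x ahead of the robot, y to its left, z up, the work surface at z = 0. Lengths are in m, angles in rad, forces in N, time in s.
With the tool pointing down it reaches from about 0.35 to 0.85 m from the base axis. Payload 8.1 kg.
Tool frame: the origin (TCP) lies between the finger pads; the fingertips stand 11 mm ahead of it and the grasp point (between the pads) lies 8 mm behind it (robot.tips_ahead is the distance from the TCP to the fingertips, in m); z points along the fingers, y is the line along which they close (so a half turn about z gives the same grasp; the last joint's range is limited). The gripper opens to 93 mm and grips with 3 to 60 N. Pads are 15 mm wide; open, the fingers measure 128 mm over their backs; the gripper's body (75 mm by 188 mm) begins 65 mm behind the grasp point.
Start: joints at [1.258, 0.13, 1.488, -0, 1.523, -0.085], TCP at [0.135, 0.585, 0.207] pointing down, gripper open.
Joint ranges: [-2.96, 2.96], [-0.89, 2.26], [0.02, 2.5], [-1.34, 4.48], [0, 2.73], [-2.66, 2.66]. Speed limits (rad/s): [2.39, 2.39, 2.79, 3.14, 3.14, 3.14].

## Interface

Orientations are given as a rotation vector (axis times angle).
In Python, from plant import robot gives the robot as it stands. The module is installed in compiled form; this text tells all that it offers.
- The arm moves only by the tool move_arm, never from a script. Its argument "deltas" is one flat list of numbers, 7 for each row, row after row: the shift along the tool's x, y, z in m, then the turn, a rotation vector about the tool's x, y, z in rad, then the opening, from 0 (shut) to 1 (fully open). A call has 1 to 12 rows; each row is the pose to reach, as a shift and turn from the pose commanded when the call began, along the tool's axes at that moment; what a row does not reach only later rows make up. A row lasts 1/8 s, in which the tool goes at most 62.5 mm and 10.7 degrees, less where a joint would pass 70% of its speed; a pose out of reach is approached as far as the arm can. A call with a gripper value outside its range is refused whole. The fingers move at their own pace and stop on an object; "squeeze" is the grip in N (left out, the last holds). Time passes only in rows, so rows that repeat a pose let the fingers close. It gives the time, the measured TCP pose, the force, the opening and the grip force at its end, in the units of the state.
- robot.read_state(): the state, without advancing time (a new reading comes with each control period).
- robot.read_camera(name): name is "scene" or "top" or "wrist"; returns (picture, depth): 420x560x3 uint8, red, green, blue; 420x560 float32, m along the optical axis (not along the pixel's ray), 0 where there is no reading.
- robot.camera_model(name): a dict with "K" (3x3 intrinsics, pixels), "k1" (the pictures are not rectified: a ray, as slopes to the right and down, at radius r is drawn at 1 + k1 r^2 times it, then the intrinsics apply), "R" (3x3) and "t" (3): a world point X has camera coordinates R X + t; the wrist camera has in their place "tool_from_camera" (4x4, takes a point from camera to tool coordinates, whose origin is the TCP and whose axes are the flange's). Camera axes: x right, y down, z forward; pixel columns grow to the right and rows downward; lengths in m; the calibration is good to about 2 mm. A picture is of the moment at which its call begins: read the wrist's pose just before it. camera_model takes no time and is no camera call.
- robot.close_job(): hands the job in; it is judged then, once.
Trained networks look in the newest picture that a camera, given by its name, has taken for a name from the list of things; names that differ only in an ending like _2 or _b are one class to them, and where a whole thing is asked for, a point or a joint stands for the part that bears it (a point fixed in the world has none). Each returns a list of dicts, best first, with "confidence" (0 to 1); they miss things now and then, are a little off and sometimes report something else, mostly with a low value. They report only what shows in the picture. A call takes as long as a camera call. They do not tell look-alikes from the thing itself.
- robot.recognise(camera, label): "uv" ([column, row] in pixels, amid what is visible of it).
The state is a dict: "t": time; "q": joint angles; "dq": joint speeds; "joint_torque": joint torques, N m; "tool_pos": TCP position; "orientation": TCP orientation; "force": force on the tool from outside, world axes, zero at the start; "wrist_torque": the same for the moment, N m; "opening": finger opening in m; "gripper_force": force on a finger pad.
Only numpy, scipy, OpenCV 4.12 (cv2) and the standard library are available. Lean on these libraries where they do the work, as an engineer would, in place of code of your own. Each camera call takes 0.05 s, during which the arm holds its last target. There are 200 camera calls.

## Working session

There is one attempt and no reset: what is moved stays moved. The work goes in short steps, Python scripts to look and compute and a tool call to move; the robot and the scene stay as the last step left them, time stands still between calls to the robot, and variables do not carry over. Pictures are saved under pics/ and viewed, at most 10 in all, crops included, and the job is handed in when it is done.

Besides the shell and the picture viewer there is one more tool, called after ">>>" in YAML: its name, and indented under it one key for each argument. move_arm: Moves the arm, as the interface text tells. Its arguments: {"type":"object","properties":{"deltas":{"type":"array","items":{"type":"number"}},"squeeze":{"type":"number"}},"required":["deltas"]}

```bash
mkdir -p pics; cat > h.py <<'E'
import numpy as np, cv2
from scipy.spatial.transform import Rotation as Ro
from plant import robot
def ray(m,uv):
    K=np.array(m["K"]);k=m["k1"]
    d=np.array([(uv[0]-K[0,2])/K[0,0],(uv[1]-K[1,2])/K[1,1]]);u=d.copy()
    for _ in range(20): u=d/(1+k*(u@u))
    return np.array([u[0],u[1],1])
def pose(m,st=None):
    if "R" in m:
        R=np.array(m["R"]);t=np.array(m["t"]);return R.T,-R.T@t
    T=np.array(m["tool_from_camera"]);W=Ro.from_rotvec(st["orientation"]).as_matrix()
    return W@T[:3,:3],W@T[:3,3]+np.array(st["tool_pos"])
def atz(m,uv,z,st=None):
    R,c=pose(m,st);d=R@ray(m,uv);return c+d*(z-c[2])/d[2]
def pt(m,uv,dep,st=None):
    R,c=pose(m,st);u,v=int(round(uv[0])),int(round(uv[1]))
    p=dep[max(v-2,0):v+3,max(u-2,0):u+3];p=p[p>0]
    return c+R@ray(m,uv)*np.median(p) if p.size else None
def save(n,p): cv2.imwrite("pics/"+n+".png",p[:,:,::-1])
E
python3 - <<'E'
from h import *
np.set_printoptions(precision=4,suppress=True)
s=robot.read_state();print(s["tool_pos"],s["orientation"],s["t"])
for c in ["scene","top"]:
    p,d=robot.read_camera(c);save(c,p);np.savez("pics/"+c,p=p,d=d);m=robot.camera_model(c);print(c,m["K"],pose(m)[1])
    for l in ["amber_bottle","stage","knob","reader","index_plate"] if c=="top" else ["amber_bottle","knob"]:
        for r in robot.recognise(c,l)[:3]: print(l,np.round(r["uv"],1),round(r["confidence"],2),pt(m,r["uv"],d))
E
```

```text
[0.1353 0.584  0.2064] [-0.357  -3.1209  0.0028] 0.0
scene [[502.069    0.     288.7176]
 [  0.     502.069  207.5355]
 [  0.       0.       1.    ]] [-0.561  -0.8117  0.781 ]
amber_bottle [355.4 225. ] 0.91 [ 0.6026 -0.165   0.0545]
amber_bottle [379.5 267.3] 0.66 [ 0.4433 -0.3337  0.0575]
knob [315.4 208.4] 0.67 [ 0.5516 -0.0529  0.094 ]
top [[452.6979   0.     285.5088]
 [  0.     452.6979 209.532 ]
 [  0.       0.       1.    ]] [0.4337 0.0121 1.3033]
amber_bottle [351.4 159.1] 0.51 [ 0.623  -0.1629  0.0752]
amber_bottle [413.3 217.1] 0.49 [ 0.4648 -0.3306  0.0757]
stage [271.6 202.2] 0.55 [0.5069 0.0559 0.0401]
stage [178.2 244.8] 0.55 [0.3865 0.3229 0.0142]
knob [257.1 171.1] 0.55 [0.5856 0.0923 0.1074]
knob [168.9 163.4] 0.2 [0.6168 0.3469 0.0352]
knob [271.  202.6] 0.17 [0.5058 0.0576 0.0401]
reader [202.  185.1] 0.9 [0.5472 0.2364 0.119 ]
index_plate [234.3 217.6] 0.62 [0.4641 0.1623 0.0204]
```

View pics/scene.png

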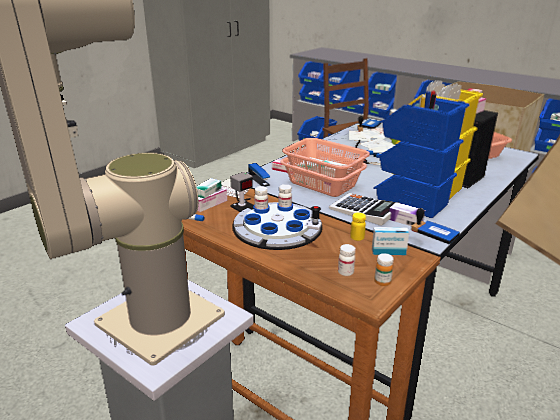

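View pics/top.png

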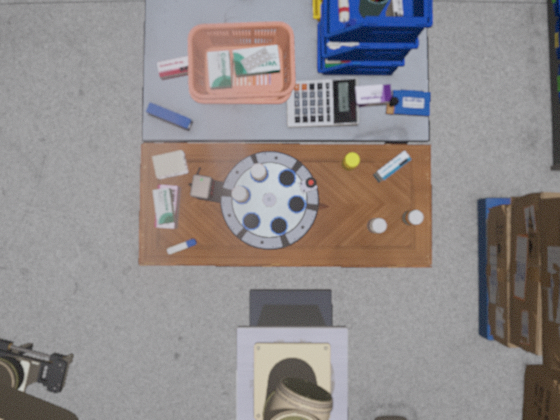

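The picture shows these candidates for the amber bottle:
- Amber/orange body with a green-white label and white cap: scene (384,267), top (416,217).
- Plain yellow bottle: scene (358,225), top (351,160).
- White bottle with a red band: scene (347,258), top (378,226).

By the description I choose the one at scene (384,267). The carousel centre is near top (270,200), the knob at (311,183), the empty loading nest at (251,220) and the reader at (202,185).

```bash
python3 - <<'E'
from h import *
from scipy.optimize import least_squares
np.set_printoptions(precision=4,suppress=True)
D=np.load("pics/scene.npz");p=D["p"][200:310,310:420];cv2.imwrite("pics/crop.png",cv2.resize(p[:,:,::-1],(550,550),interpolation=cv2.INTER_CUBIC))
D=np.load("pics/top.npz");p=D["p"].astype(int);d=D["d"];m=robot.camera_model("top")
hsv=cv2.cvtColor(D["p"],cv2.COLOR_RGB2HSV)
mask=((hsv[...,0]>95)&(hsv[...,0]<130)&(hsv[...,1]>110)).astype(np.uint8)
n,_,st,ce=cv2.connectedComponentsWithStats(mask)
ps=[]
for i in range(1,n):
    if 205<ce[i][0]<325 and 150<ce[i][1]<250 and st[i][4]>60: q=atz(m,ce[i],.043);ps.append(q[:2]);print(ce[i],st[i],q)
for uv,z in [((416,217),.077),((378,226),.077),((241,194),.109),((258,171),.109),((311,183),.092)]: print(uv,atz(m,uv,z),pt(m,uv,d))
# point cloud
R,c=pose(m);vv,uu=np.mgrid[130:270,140:432]
P=np.array([c+R@ray(m,(u,v))*d[v,u] for u,v in zip(uu.ravel(),vv.ravel())])
np.save("pics/P.npy",P)
for nm,x,y,zlo in [("amber",.465,-.33,.065),("white",.44,-.23,.065),("rb",.525,.13,.095),("db",.58,.085,.095),("knob",.558,-.055,.082),("reader",.547,.236,.1)]:
    k=(np.hypot(P[:,0]-x,P[:,1]-y)<.04)&(P[:,2]>zlo);Q=P[k]
    print(nm,k.sum(),(Q[:,:2].min(0)+Q[:,:2].max(0))/2,Q.mean(0) if k.any() else 0,np.ptp(Q,0))
E
```

```text
(416, 217) [ 0.465  -0.3376  0.077 ] [ 0.4651 -0.3381  0.0754]
(378, 226) [ 0.4405 -0.2339  0.077 ] [ 0.4405 -0.2341  0.076 ]
(241, 194) [0.5245 0.1346 0.109 ] [0.5246 0.1347 0.1076]
(258, 171) [0.5857 0.0898 0.109 ] [0.5859 0.0899 0.1073]
(311, 183) [ 0.5556 -0.0516  0.092 ] [ 0.5558 -0.0516  0.0905]
amber 169 [ 0.4652 -0.337 ] [ 0.4657 -0.3357  0.075 ] [0.0384 0.0374 0.0168]
white 173 [ 0.4433 -0.2375] [ 0.443  -0.2365  0.0749] [0.0382 0.0396 0.0145]
rb 180 [0.5275 0.1403] [0.5275 0.1407 0.1069] [0.0375 0.0374 0.0189]
db 177 [0.5879 0.0901] [0.5872 0.0908 0.1069] [0.0394 0.0373 0.0189]
knob 101 [ 0.5586 -0.0505] [ 0.5582 -0.0502  0.09  ] [0.0277 0.0297 0.0146]
reader 479 [0.5451 0.2391] [0.5436 0.2377 0.1181] [0.0641 0.0598 0.0251]
```

View pics/crop.png

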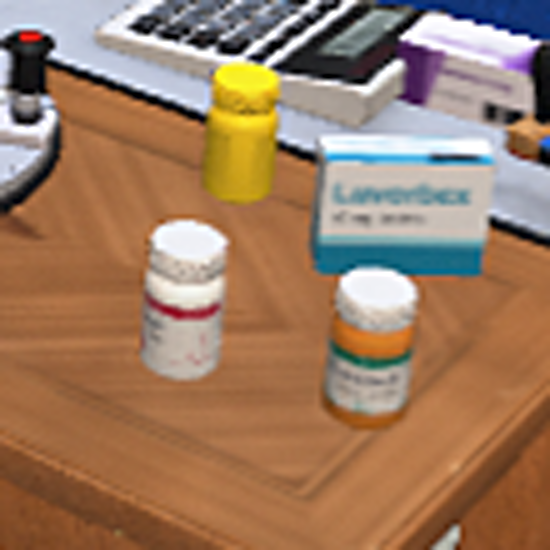

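The crop confirms it: the amber body with green-white label and white cap is at crop (368,350), the white bottle at (183,300) and the plain yellow one at (240,130).

```bash
cat >> h.py <<'E'
def plan(p,yaw=None,cur=None):
    """delta from measured pose: to TCP p, tool down, closing line (tool y) at world angle yaw (mod pi)"""
    s=robot.read_state();W=Ro.from_rotvec(s["orientation"]);y=W.as_matrix()[:,1];a=np.arctan2(y[1],y[0])
    if yaw is None: yaw=a
    yaw=a+(yaw-a+np.pi/2)%np.pi-np.pi/2
    yv=np.array([np.cos(yaw),np.sin(yaw),0]);z=np.array([0,0,-1.]);T=Ro.from_matrix(np.c_[np.cross(yv,z),yv,z])
    print("at",np.round(s["tool_pos"],4),"yaw",round(a,3),"q6",round(s["q"][5],2),"shift",np.round(W.inv().apply(np.array(p)-s["tool_pos"]),4),"turn",np.round((W.inv()*T).as_rotvec(),4),"t",round(s["t"],2))
E
python3 - <<'E'
from h import *
from scipy.optimize import least_squares
np.set_printoptions(precision=4,suppress=True)
ob=np.array([[.5275,.1405],[.5876,.0905],[.5584,-.0503]]);r=np.array([.078,.078,.122]);a=np.radians([90,30,300])
f=lambda x:(np.c_[x[0]+r*np.cos(a+x[2]),x[1]+r*np.sin(a+x[2])]-ob).ravel()
s=least_squares(f,[.51,.06,-.2]);print(s.x,np.degrees(s.x[2]),s.fun)
P=np.load("pics/P.npy")
k=(np.hypot(P[:,0]-s.x[0],P[:,1]-s.x[1])<.2)&(P[:,2]>.026)&(P[:,2]<.037);Q=P[k];print((Q.min(0)+Q.max(0))/2,np.ptp(Q,0))
cx,cy,w=s.x
for n,R,A in [("nest",.078,150),("scan",.078,90),("knob",.122,300),("hole2",.122,240)]: print(n,cx+R*np.cos(w+np.radians(A)),cy+R*np.sin(w+np.radians(A)),"dir",(w+np.radians(A))%np.pi)
plan([.40,.06,.32],0.0)
plan([.4655,-.3365,.20],.2)
T=np.array(robot.camera_model("wrist")["tool_from_camera"]);print(T)
E
```

```text
[ 0.5149  0.0634 -0.1608] -9.213421733942976 [-0.0001 -0.0001  0.0003  0.0005 -0.0002 -0.0004]
[0.5215 0.0608 0.0315] [0.2522 0.2597 0.011 ]
nest 0.45449654949262813 0.11267374765830035 dir 2.4571893333593846
scan 0.527419438683211 0.14035500904751436 dir 1.4099917821627865
knob 0.5582270015762392 -0.05069757416825256 dir 1.933590557761086
hole2 0.43780094977337836 -0.031163858516213602 dir 0.8863930065644876
at [0.1355 0.5845 0.2074] yaw 1.343 q6 -0.09 shift [-0.3761 -0.4512 -0.1126] turn [-0.0002  0.0001  1.343 ] t 0.45
at [0.1355 0.5845 0.2074] yaw 1.343 q6 -0.09 shift [-0.5295 -0.8226  0.0075] turn [-0.0002  0.0001  1.143 ] t 0.45
[[ 0.0001 -0.9647 -0.2634  0.0717]
 [ 1.      0.      0.0001 -0.0004]
 [-0.0001 -0.2634  0.9647 -0.1784]
 [ 0.      0.      0.      1.    ]]
```

>>> move_arm:
  deltas: [-0.02,-0.02,-0.006,0,0,0.05,1,-0.06,-0.065,-0.012,0,0,0.15,1,-0.1,-0.11,-0.02,0,0,0.26,1,-0.14,-0.155,-0.03,0,0,0.38,1,-0.18,-0.2,-0.04,0,0,0.5,1,-0.22,-0.245,-0.045,0,0,0.62,1,-0.26,-0.29,-0.05,0,0,0.74,1,-0.3,-0.335,-0.055,0,0,0.86,1,-0.34,-0.375,-0.06,0,0,0.96,0.8,-0.38,-0.415,-0.063,0,0,1.05,0.7,-0.415,-0.45,-0.063,0,0,1.12,0.65,-0.44,-0.478,-0.063,0,0,1.14,0.65]

```text
t: 1.95
tool_pos: [0.457, 0.0175, 0.2706]
orientation: [1.988, 2.432, 0.0]
force: [-0.1, 0.8, -0.1]
opening: 0.0615
gripper_force: 0.0
```

```bash
python3 - <<'E'
from h import *
np.set_printoptions(precision=4,suppress=True)
s=robot.read_state();p,d=robot.read_camera("wrist");save("w1",p);np.savez("pics/w1",p=p,d=d,pos=s["tool_pos"],ori=s["orientation"])
m=robot.camera_model("wrist")
R,c=pose(m,s);K=np.array(m["K"])
for n,rr,A,z in [("nest",.078,150,.046),("hole2",.122,240,.022),("knob",.122,300,.092),("scan",.078,90,.109)]:
    w=-.1608+np.radians(A);X=np.array([.5149+rr*np.cos(w),.0634+rr*np.sin(w),z]);q=R.T@(X-c);q=q[:2]/q[2];q=q*(1+m["k1"]*(q@q));print(n,q*K[0,0]+K[:2,2])
plan([.4655,-.3365,.20],.2);print(s["force"],s["opening"])
E
```

```text
nest [295.3259 101.8382]
hole2 [262.2799 203.9941]
knob [350.5118 251.9268]
scan [372.7005  85.1868]
at [0.4581 0.0145 0.2702] yaw 0.198 q6 -0.28 shift [-0.3454 -0.0619  0.0711] turn [ 0.0003  0.0024 -0.0016] t 2.0
[-0.0612  0.7808 -0.0557] 0.06147593078358971
```

View pics/w1.png

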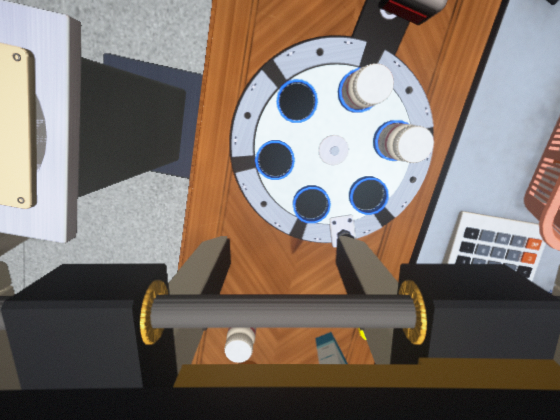

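The wrist view shows the whole carousel: the empty loading nest at (297,101), bottles at (368,85) and (408,145), the plunger at (342,232), and the ring hole near (258,200). I now measure the hole on this picture and go on to the bottle.

```bash
python3 - <<'E'
from h import *
np.set_printoptions(precision=4,suppress=True)
D=np.load("pics/w1.npz");st=dict(tool_pos=D["pos"],orientation=D["ori"]);m=robot.camera_model("wrist");R,c=pose(m,st);K=np.array(m["K"])
# unwrap ring at z=.022 in polar coordinates
c0=np.array([.5149,.0634]);w0=-.1608
def proj(X):
    q=(X-c)@R;q=q[...,:2]/q[...,2:];return q*(1+m["k1"]*(q**2).sum(-1,keepdims=True))*K[0,0]+K[:2,2]
A=np.radians(np.arange(30,300,.1));r=np.arange(.100,.140,.0005)
rr,aa=np.meshgrid(r,A,indexing="ij")
def X(z): return np.stack([c0[0]+rr*np.cos(aa+w0),c0[1]+rr*np.sin(aa+w0),np.full_like(rr,z)],-1)
uv=proj(X(.022)).astype(np.float32);I=cv2.remap(cv2.cvtColor(D["p"],cv2.COLOR_RGB2GRAY),uv[...,0],uv[...,1],cv2.INTER_LINEAR)
B=((I<95)).astype(np.uint8);n,_,s,ce=cv2.connectedComponentsWithStats(B)
for i in range(1,n):
    if s[i][4]>30: print("angle",round(30+ce[i][0]*.1,2),"r",round(.1+ce[i][1]*.0005,4),"w deg",s[i][2]*.1,"h",s[i][3]*.5,s[i][4])
# stage edge / cup fit: blue rims
hsv=cv2.cvtColor(D["p"],cv2.COLOR_RGB2HSV);M=((hsv[...,0]>100)&(hsv[...,0]<128)&(hsv[...,1]>120)).astype(np.uint8);M[:,:230]=0;M[:,440:]=0;M[240:]=0
for A0 in (150,210,270,330):
    w=w0+np.radians(A0);e=np.array([c0[0]+.078*np.cos(w),c0[1]+.078*np.sin(w),.046]);u=proj(e)
    v,h=np.nonzero(M);k=np.hypot(h-u[0],v-u[1])<28;pts=np.c_[h[k],v[k]].astype(np.float32)
    if len(pts)>20:
        hull=cv2.convexHull(pts);E=cv2.fitEllipse(hull);q=atz(m,E[0],.044,st);print(A0,u,E[0],E[1],"err mm",1e3*(q-e)[:2])
E
```

```text
angle 147.91 r 0.1007 w deg 11.200000000000001 h 2.5 348
angle 210.11 r 0.1004 w deg 1.9000000000000001 h 1.5 47
angle 215.27 r 0.1002 w deg 2.4000000000000004 h 1.5 44
angle 273.85 r 0.1024 w deg 19.400000000000002 h 6.5 1619
angle 154.25 r 0.1279 w deg 152.3 h 35.5 22262
angle 270.55 r 0.1248 w deg 9.4 h 32.5 4702
angle 178.8 r 0.121 w deg 3.3000000000000003 h 7.0 359
angle 240.04 r 0.1201 w deg 2.9000000000000004 h 6.5 296
angle 119.58 r 0.1226 w deg 3.3000000000000003 h 7.5 392
angle 58.58 r 0.1235 w deg 3.1 h 6.5 310
angle 298.56 r 0.1323 w deg 3.0 h 20.0 712
angle 31.62 r 0.1361 w deg 2.9000000000000004 h 5.5 225
angle 230.86 r 0.1367 w deg 1.9000000000000001 h 2.0 39
angle 236.05 r 0.137 w deg 1.9000000000000001 h 1.5 41
angle 239.51 r 0.1369 w deg 2.6 h 1.5 48
angle 249.75 r 0.1371 w deg 1.9000000000000001 h 1.5 36
150 [295.3259 101.8382] (296.4358215332031, 100.38565826416016) (40.6899299621582, 43.59403610229492) err mm [1.0474 2.0637]
210 [273.5705 160.9487] (274.4632568359375, 159.71519470214844) (39.01082229614258, 39.4261474609375) err mm [0.8291 1.551 ]
270 [310.3826 205.5586] (310.980224609375, 204.273193359375) (36.80983352661133, 37.65522384643555) err mm [0.6853 1.4256]
330 [367.9718 196.5003] (368.6624450683594, 195.38787841796875) (37.890750885009766, 38.5444221496582) err mm [1.1452 1.3055]
```

>>> move_arm:
  deltas: [-0.02,-0.003,0.0,0,0,0,0.65,-0.06,-0.01,0.0,0,0,0,0.65,-0.11,-0.02,0,0,0,0,0.65,-0.16,-0.03,0,0,0,0,0.65,-0.21,-0.038,0.02,0,0,0,0.65,-0.26,-0.047,0.04,0,0,0,0.65,-0.3,-0.054,0.06,0,0,0,0.65,-0.33,-0.059,0.07,0,0,0,0.65,-0.345,-0.062,0.07,0,0,0,0.65,-0.345,-0.062,0.07,0,0,0,0.65,-0.345,-0.062,0.07,0,0,0,0.65]

```text
t: 3.38
tool_pos: [0.4656, -0.3301, 0.2014]
orientation: [1.983, 2.435, 0.001]
force: [-0.0, 0.7, -0.6]
opening: 0.0604
gripper_force: 0.0
```

```bash
python3 - <<'E'
from h import *
np.set_printoptions(precision=4,suppress=True)
s=robot.read_state();p,d=robot.read_camera("wrist");save("w2",p);m=robot.camera_model("wrist")
for r in robot.recognise("wrist","amber_bottle")[:3]: print(np.round(r["uv"]),r["confidence"],pt(m,r["uv"],d,s))
R,c=pose(m,s);vv,uu=np.mgrid[0:420:2,0:560:2];P=np.array([c+R@ray(m,(u,v))*d[v,u] for u,v in zip(uu.ravel(),vv.ravel()) if d[v,u]>0])
for x,y in [(.4655,-.3365),(.443,-.237)]:
    Q=P[(np.hypot(P[:,0]-x,P[:,1]-y)<.04)&(P[:,2]>.07)&(P[:,2]<.085)];print(len(Q),(Q.min(0)+Q.max(0))/2,np.ptp(Q,0))
plan([.4655,-.3365,.030],.2);print(s["opening"])
E
```

```text
[283. 194.] 0.93 [ 0.4666 -0.3291  0.078 ]
[476.  54.] 0.92 [ 0.6084 -0.1701  0.0776]
296 [ 0.4662 -0.3363  0.0749] [0.0397 0.0394 0.009 ]
376 [ 0.4434 -0.2363  0.0773] [0.0389 0.0393 0.006 ]
at [ 0.4655 -0.33    0.2013] yaw 0.204 q6 -0.91 shift [-0.0062 -0.0015  0.1713] turn [0.0008 0.0007 0.0043] t 3.48
0.06044036178433944
```

>>> move_arm:
  deltas: [-0.0065,-0.001,0.02,0,0,0,0.65,-0.0065,-0.001,0.05,0,0,0,0.65,-0.0065,-0.001,0.08,0,0,0,0.65,-0.0065,-0.001,0.11,0,0,0,0.65,-0.0065,-0.001,0.14,0,0,0,0.65,-0.0065,-0.001,0.16,0,0,0,0.65,-0.0065,-0.001,0.171,0,0,0,0.65,-0.0065,-0.001,0.171,0,0,0,0.65,-0.0065,-0.001,0.171,0,0,0,0.35,-0.0065,-0.001,0.171,0,0,0,0.35,-0.0065,-0.001,0.171,0,0,0,0.35,-0.0065,-0.001,0.171,0,0,0,0.35]
  squeeze: 12

```text
t: 4.97
tool_pos: [0.4661, -0.3381, 0.0306]
orientation: [1.984, 2.433, -0.0]
force: [-0.7, 0.4, 6.6]
opening: 0.0427
gripper_force: 12.0
```

>>> move_arm:
  deltas: [0,0,-0.005,0,0,0,0.35,0,0,-0.03,0,0,0,0.35,0,0,-0.07,0,0,0,0.35,0,0,-0.11,0,0,0,0.35,0,0,-0.15,0,0,0,0.35,0,0,-0.17,0,0,0,0.35,0,0,-0.17,0,0,0,0.35]

```text
t: 5.85
tool_pos: [0.466, -0.338, 0.2007]
orientation: [1.983, 2.433, -0.0]
force: [-0.0, -0.2, -1.1]
opening: 0.0431
gripper_force: 12.0
```

```bash
python3 - <<'E'
from h import *
s=robot.read_state();print(s["opening"],s["gripper_force"],s["force"])
plan([.4545,.1127,.20],2.4572)
plan([.4545,.1127,.20],2.4572+np.pi/2)
E
```

```text
0.043106080397893286 11.995903104543686 [-0.04223409 -0.16108277 -1.1282442 ]
at [ 0.466  -0.338   0.2007] yaw 0.203 q6 -0.92 shift [ 4.438e-01  7.960e-02 -1.000e-04] turn [0.0024 0.0012 0.8874] t 5.85
at [ 0.466  -0.338   0.2007] yaw 0.203 q6 -0.92 shift [ 4.438e-01  7.960e-02 -1.000e-04] turn [ 0.0008  0.0025 -0.6834] t 5.85
```

>>> move_arm:
  deltas: [0.015,0.002,0,0,0,0.03,0.35,0.05,0.009,0,0,0,0.1,0.35,0.095,0.017,0,0,0,0.2,0.35,0.14,0.025,0,0,0,0.3,0.35,0.185,0.033,0,0,0,0.4,0.35,0.23,0.041,0,0,0,0.5,0.35,0.275,0.05,0,0,0,0.6,0.35,0.32,0.058,0,0,0,0.7,0.35,0.365,0.066,0,0,0,0.8,0.35,0.405,0.073,0,0,0,0.86,0.35,0.435,0.078,0,0,0,0.885,0.35,0.444,0.0795,0,0,0,0.887,0.35]

```text
t: 7.35
tool_pos: [0.4522, 0.1147, 0.197]
orientation: [-2.835, -1.35, 0.006]
force: [-0.4, -1.1, 0.2]
opening: 0.0429
gripper_force: 12.0
```

>>> move_arm:
  deltas: [0,0,0,0,0,0,0.35,0,0,0,0,0,0,0.35,0,0,0,0,0,0,0.35]

```text
t: 7.72
tool_pos: [0.4538, 0.1125, 0.1993]
orientation: [2.838, 1.346, -0.0]
force: [0.2, -0.2, -1.1]
opening: 0.0426
gripper_force: 12.0
```

```bash
python3 - <<'E'
from h import *
np.set_printoptions(precision=4,suppress=True)
s=robot.read_state();p,d=robot.read_camera("wrist");save("w3",p);m=robot.camera_model("wrist")
np.savez("pics/w3",p=p,d=d,pos=s["tool_pos"],ori=s["orientation"])
R,c=pose(m,s);W=Ro.from_rotvec(s["orientation"])
P=np.array([c+R@ray(m,(u,v))*d[v,u] for v in range(0,420,2) for u in range(0,560,2) if d[v,u]>0])
T=W.inv().apply(P-s["tool_pos"])
Q=T[(abs(T[:,0])<.035)&(abs(T[:,1])<.023)&(T[:,2]<-.035)&(T[:,2]>-.06)];print("cap in tool",len(Q),(Q.min(0)+Q.max(0))/2,np.ptp(Q,0))
for x,y in [(.5274,.1404),(.5877,.0905)]:
    Q=P[(np.hypot(P[:,0]-x,P[:,1]-y)<.035)&(P[:,2]>.1)&(P[:,2]<.115)];print(len(Q),(Q.min(0)+Q.max(0))/2,np.ptp(Q,0))
plan([.4545,.1127,.0635],2.4572);print(s["force"],s["q"])
E
```

```text
cap in tool 1284 [ 0.0076  0.     -0.0474] [0.0303 0.0459 0.0249]
457 [0.5283 0.1421 0.1062] [0.0397 0.0397 0.0116]
494 [0.589  0.0921 0.106 ] [0.0405 0.0407 0.0118]
at [0.4538 0.1126 0.1994] yaw -0.685 q6 0.82 shift [0.0005 0.0005 0.1359] turn [ 0.0001  0.0001 -0.0008] t 7.78
[ 0.1912 -0.1768 -1.0936] [ 0.1334 -0.2319  1.853  -0.0002  1.5207  0.8187]
```

View pics/w3.png

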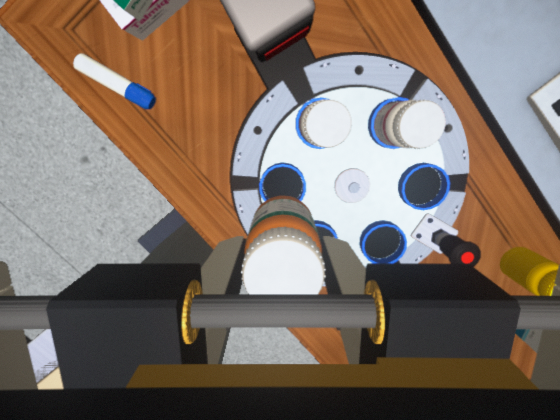

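The picture shows the amber bottle upright in the grip at (285,250), the loading nest empty at (283,183), the bottles at (323,122) and (415,122), and the knob at (462,252). The wrist and top cameras differ by about (1.0, 1.7) mm, so I check the bottle's offset in the grip and the nest from this picture.

```bash
python3 - <<'E'
from h import *
from scipy.optimize import least_squares
np.set_printoptions(precision=4,suppress=True)
D=np.load("pics/w3.npz");st=dict(tool_pos=D["pos"],orientation=D["ori"]);m=robot.camera_model("wrist");R,c=pose(m,st);K=np.array(m["K"]);d=D["d"];W=Ro.from_rotvec(D["ori"])
pts=[]
for v in range(225,300):
    for u in range(235,335):
        if d[v,u]>0 and D["p"][v,u].min()>110:
            t=W.inv().apply(c+R@ray(m,(u,v))*d[v,u]-D["pos"])
            if -.055<t[2]<-.040: pts.append(t)
T=np.array(pts);print(len(T),np.percentile(T,[1,50,99],axis=0))
Q=T[T[:,2]<np.percentile(T[:,2],60)+.002][:,:2].astype(np.float32)
print("min circle",cv2.minEnclosingCircle(Q.reshape(-1,1,2)), "ymid",(Q[:,1].min()+Q[:,1].max())/2)
# carousel fit from blue rims & bottles in wrist pics
w0=-.1608
def rims(f,angs):
    D=np.load(f);st=dict(tool_pos=D["pos"],orientation=D["ori"]);R,c=pose(m,st)
    hsv=cv2.cvtColor(D["p"],cv2.COLOR_RGB2HSV);M=((hsv[...,0]>100)&(hsv[...,0]<128)&(hsv[...,1]>120))
    for A0 in angs:
        w=w0+np.radians(A0);e=np.array([.5159+.078*np.cos(w),.0650+.078*np.sin(w),.046])
        q=R.T@(e-c);q=q[:2]/q[2];u=q*(1+m["k1"]*(q@q))*K[0,0]+K[:2,2]
        v,h=np.nonzero(M);k=np.hypot(h-u[0],v-u[1])<31;P=np.array([atz(m,x,.046,st)[:2] for x in zip(h[k],v[k])])
        hull=cv2.convexHull(P.astype(np.float32))[:,0]
        s=least_squares(lambda x:np.hypot(hull[:,0]-x[0],hull[:,1]-x[1])-x[2],[*e[:2],.025],loss="soft_l1",f_scale=.0005)
        print(f,A0,u,s.x,"err",1e3*(s.x[:2]-e[:2]))
rims("pics/w1.npz",[150,210,270,330]);rims("pics/w3.npz",[150,330,270])
E
```

```text
4294 [[-0.0062 -0.0171 -0.0486]
 [ 0.0076  0.0015 -0.0472]
 [ 0.0219  0.0198 -0.0408]]
min circle ((0.003072492079809308, 0.0015361948171630502), 0.019872432574629784) ymid 0.0014186986
pics/w1.npz 150 [296.1203 101.5328] [0.4559 0.1151 0.0251] err [0.4167 0.7553]
pics/w1.npz 210 [274.3204 160.671 ] [0.443  0.0381 0.0254] err [0.0221 0.7597]
pics/w1.npz 270 [311.1067 205.2905] [ 0.5027 -0.0109  0.0255] err [-0.7438  1.0609]
pics/w1.npz 330 [368.7107 196.2309] [0.5754 0.0161 0.0258] err [-0.9046  0.365 ]
pics/w3.npz 150 [281.8417 186.9909] [0.4559 0.1146 0.0254] err [0.4696 0.2751]
pics/w3.npz 330 [424.6544 186.8218] [0.5759 0.0156 0.0261] err [-0.3889 -0.1336]
pics/w3.npz 270 [383.4587 244.2902] [ 0.5024 -0.0114  0.0272] err [-1.0343  0.591 ]
```

>>> move_arm:
  deltas: [-0.0005,-0.0005,0.015,0,0,0,0.35,-0.0005,-0.0005,0.045,0,0,0,0.35,-0.0005,-0.0005,0.075,0,0,0,0.35,-0.0005,-0.0005,0.1,0,0,0,0.35,-0.0005,-0.0005,0.115,0,0,0,0.35,-0.0005,-0.0005,0.116,0,0,0,0.35,-0.0005,-0.0005,0.116,0,0,0,0.35]

```text
t: 8.65
tool_pos: [0.4536, 0.1134, 0.0842]
orientation: [2.837, 1.348, 0.002]
force: [0.3, -0.1, -0.9]
opening: 0.0429
gripper_force: 12.0
```

```bash
python3 - <<'E'
from h import *
np.set_printoptions(precision=4,suppress=True)
s=robot.read_state();p,d=robot.read_camera("wrist");m=robot.camera_model("wrist")
np.savez("pics/w4",p=p,d=d,pos=s["tool_pos"],ori=s["orientation"]);print(s["tool_pos"],s["force"])
cv2.imwrite("pics/w4c.png",cv2.resize(p[140:300,200:380,::-1],None,fx=3.5,fy=3.5,interpolation=cv2.INTER_CUBIC))
E
```

```text
[0.4536 0.1134 0.0842] [ 0.2581 -0.1231 -0.9485]
```

View pics/w4c.png

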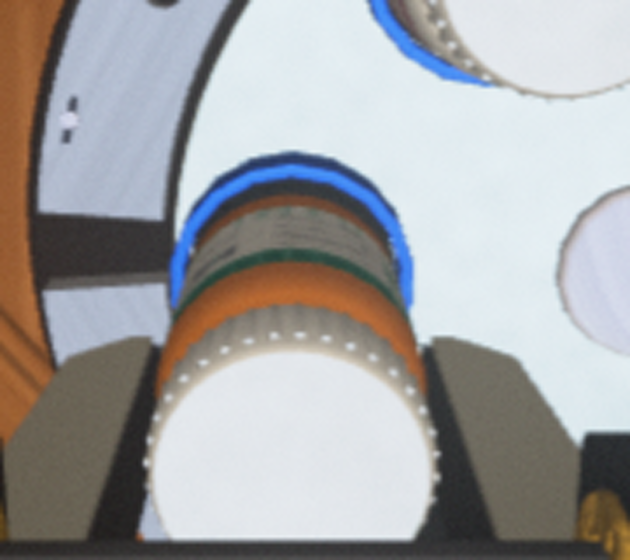

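The crop shows the bottle bottom inside the blue rim: the rim spans columns 170–413 and the bottle about 190–395, with the inner rim arc's top at row 183 and the bottle's bottom arc at row 194.

```bash
python3 - <<'E'
from h import *
np.set_printoptions(precision=5,suppress=True)
D=np.load("pics/w4.npz");st=dict(tool_pos=D["pos"],orientation=D["ori"]);m=robot.camera_model("wrist");W=Ro.from_rotvec(D["ori"])
tl=lambda u,v,z:W.inv().apply(atz(m,(200+u/3.5,140+v/3.5),z,st)-D["pos"])*1e3
zb=.0842-.0306
print("rim inner top",tl(291,183,.046),"-> centre x",tl(291,183,.046)[0]+23,"outer",tl(291,162,.046))
print("rim L/R outer",tl(170,285,.046),tl(413,285,.046))
print("bottom arc",tl(292,194,zb),"-> centre x",tl(292,194,zb)[0]+21.5)
for row in (230,260): 
    g=D["p"][140+round(row/3.5)];print(row,[tuple(g[u]) for u in range(246,262)],[tuple(g[u]) for u in range(308,320)])
E
```

```text
rim inner top [23.24906  1.56735 38.24384] -> centre x 46.249057386507644 outer [27.65827  1.56604 38.24753]
rim L/R outer [  1.15599 -23.978    38.20582] [ 1.15841 27.33665 38.24511]
bottom arc [22.76388  1.76559 30.64358] -> centre x 44.26388396873402
230 [(np.uint8(57), np.uint8(56), np.uint8(57)), (np.uint8(56), np.uint8(56), np.uint8(56)), (np.uint8(60), np.uint8(58), np.uint8(57)), (np.uint8(90), np.uint8(94), np.uint8(95)), (np.uint8(180), np.uint8(197), np.uint8(205)), (np.uint8(158), np.uint8(183), np.uint8(218)), (np.uint8(86), np.uint8(138), np.uint8(231)), (np.uint8(60), np.uint8(134), np.uint8(241)), (np.uint8(53), np.uint8(125), np.uint8(238)), (np.uint8(50), np.uint8(99), np.uint8(200)), (np.uint8(50), np.uint8(66), np.uint8(113)), (np.uint8(52), np.uint8(54), np.uint8(62)), (np.uint8(60), np.uint8(53), np.uint8(52)), (np.uint8(84), np.uint8(59), np.uint8(47)), (np.uint8(97), np.uint8(66), np.uint8(47)), (np.uint8(102), np.uint8(79), np.uint8(61))] [(np.uint8(61), np.uint8(63), np.uint8(65)), (np.uint8(57), np.uint8(64), np.uint8(70)), (np.uint8(60), np.uint8(76), np.u
[... 1012 characters left out ...]
uint8(98)), (np.uint8(107), np.uint8(100), np.uint8(96)), (np.uint8(95), np.uint8(94), np.uint8(89)), (np.uint8(88), np.uint8(91), np.uint8(87))] [(np.uint8(116), np.uint8(113), np.uint8(106)), (np.uint8(109), np.uint8(110), np.uint8(102)), (np.uint8(111), np.uint8(108), np.uint8(101)), (np.uint8(93), np.uint8(90), np.uint8(87)), (np.uint8(81), np.uint8(92), np.uint8(113)), (np.uint8(67), np.uint8(88), np.uint8(136)), (np.uint8(61), np.uint8(111), np.uint8(215)), (np.uint8(67), np.uint8(131), np.uint8(239)), (np.uint8(68), np.uint8(132), np.uint8(240)), (np.uint8(103), np.uint8(151), np.uint8(232)), (np.uint8(191), np.uint8(215), np.uint8(235)), (np.uint8(224), np.uint8(234), np.uint8(239))]
```

>>> move_arm:
  deltas: [0,0,0.004,0,0,0,0.35,0,0,0.008,0,0,0,0.35,0,0,0.012,0,0,0,0.35,0,0,0.012,0,0,0,0.35]

```text
t: 9.2
tool_pos: [0.4525, 0.1133, 0.0709]
orientation: [-2.838, -1.348, 0.001]
force: [-0.6, 0.2, -1.8]
opening: 0.0424
gripper_force: 12.0
```

>>> move_arm:
  deltas: [0,0,0.003,0,0,0,0.35,0,0,0.006,0,0,0,0.35,0,0,0.008,0,0,0,0.35,0,0,0.009,0,0,0,0.35,0,0,0.009,0,0,0,0.35]

```text
t: 9.82
tool_pos: [0.453, 0.1134, 0.0626]
orientation: [-2.838, -1.348, -0.0]
force: [-0.8, 0.0, 2.3]
opening: 0.0427
gripper_force: 12.0
```

>>> move_arm:
  deltas: [0,0,0,0,0,0,0.6,0,0,0,0,0,0,0.6,0,0,0,0,0,0,0.62,0,0,-0.01,0,0,0,0.62,0,0,-0.04,0,0,0,0.62,0,0,-0.08,0,0,0,0.62,0,0,-0.11,0,0,0,0.62,0,0,-0.135,0,0,0,0.62,0,0,-0.135,0,0,0,0.62,0,0,-0.135,0,0,0,0.62]

```text
t: 11.08
tool_pos: [0.4526, 0.1133, 0.1967]
orientation: [-2.838, -1.348, 0.001]
force: [0.3, -0.2, -0.6]
opening: 0.0577
gripper_force: 0.0
```

```bash
python3 - <<'E'
from h import *
np.set_printoptions(precision=4,suppress=True)
s=robot.read_state();p,d=robot.read_camera("wrist");m=robot.camera_model("wrist")
R,c=pose(m,s)
P=np.array([c+R@ray(m,(u,v))*d[v,u] for v in range(0,420,2) for u in range(0,560,2) if d[v,u]>0])
for x,y in [(.455,.114),(.5283,.1415),(.5889,.0915)]:
    Q=P[(np.hypot(P[:,0]-x,P[:,1]-y)<.035)&(P[:,2]>.1)&(P[:,2]<.115)];print(len(Q),(Q.min(0)+Q.max(0))/2,np.ptp(Q,0),np.percentile(Q[:,2],[50,90]))
p,d=robot.read_camera("top");m=robot.camera_model("top");R,c=pose(m)
P=np.array([c+R@ray(m,(u,v))*d[v,u] for v in range(150,250) for u in range(210,330)])
Q=P[(np.hypot(P[:,0]-.454,P[:,1]-.113)<.035)&(P[:,2]>.095)];print("top",(Q.min(0)+Q.max(0))/2 if len(Q) else 0,len(Q))
k=[.5587,-.0499]
for yaw in (1.9336,1.9336+np.pi/2): plan([*k,.20],yaw)
print(s["q"],s["force"])
E
```

```text
381 [0.4557 0.1149 0.1061] [0.0384 0.0394 0.0111] [0.1097 0.1107]
464 [0.5285 0.1422 0.1062] [0.04   0.0393 0.0119] [0.1098 0.1107]
507 [0.5885 0.0921 0.1063] [0.0392 0.04   0.0121] [0.1096 0.1106]
top [0.4541 0.1039 0.6219] 1298
at [0.4521 0.1132 0.196 ] yaw -0.684 q6 0.82 shift [-0.0591  0.1857 -0.0042] turn [-0.0011  0.002   0.524 ] t 11.18
at [0.4521 0.1132 0.196 ] yaw -0.684 q6 0.82 shift [-0.0591  0.1857 -0.0042] turn [-0.0022  0.0007 -1.0468] t 11.18
[ 0.1353 -0.2327  1.8584 -0.      1.5167  0.8194] [ 0.2919 -0.2247 -0.6208]
```

>>> move_arm:
  deltas: [-0.003,0.01,0,0,0,-0.06,0.62,-0.01,0.03,0,0,0,-0.18,0.62,-0.018,0.055,0,0,0,-0.32,0.6,-0.026,0.08,0,0,0,-0.46,0.55,-0.034,0.105,0,0,0,-0.6,0.5,-0.042,0.13,0,0,0,-0.74,0.5,-0.048,0.15,0,0,0,-0.88,0.5,-0.054,0.17,0,0,0,-0.98,0.5,-0.059,0.1855,0,0,0,-1.047,0.5,-0.059,0.1855,0,0,0,-1.047,0.5,-0.059,0.1855,0,0,0,-1.047,0.5]

```text
t: 12.55
tool_pos: [0.5588, -0.0491, 0.1966]
orientation: [-1.785, -2.583, 0.001]
force: [-0.6, -0.4, -0.2]
opening: 0.0464
gripper_force: 0.0
```

```bash
python3 - <<'E'
from h import *
np.set_printoptions(precision=4,suppress=True)
s=robot.read_state();p,d=robot.read_camera("wrist");m=robot.camera_model("wrist");save("w5",p)
R,c=pose(m,s);W=Ro.from_rotvec(s["orientation"])
P=np.array([c+R@ray(m,(u,v))*d[v,u] for v in range(0,420) for u in range(100,460) if d[v,u]>0])
Q=P[(np.hypot(P[:,0]-.5587,P[:,1]+.0499)<.03)&(P[:,2]>.087)&(P[:,2]<.1)];print(len(Q),(Q.min(0)+Q.max(0))/2,np.ptp(Q,0),"in tool",W.inv().apply((Q.min(0)+Q.max(0))/2-s["tool_pos"]))
print(cv2.minEnclosingCircle(Q[:,:2].astype(np.float32).reshape(-1,1,2)))
plan([.5585,-.0495,.067],1.9336+np.pi/2);print(s["force"],s["opening"],s["q"])
E
```

```text
773 [ 0.5589 -0.0496  0.0915] [0.0303 0.0307 0.0077] in tool [-0.0007  0.0001  0.1051]
((0.5587624311447144, -0.049614667892456055), 0.015485635958611965)
at [ 0.5589 -0.049   0.1968] yaw 0.362 q6 -0.54 shift [-0.0005 -0.0004  0.1298] turn [-0.0009 -0.0008 -0.0007] t 12.6
[-0.555  -0.372  -0.1669] 0.04643633169606843 [-0.1792  0.032   1.6118  0.0003  1.4995 -0.5407]
```

View pics/w5.png

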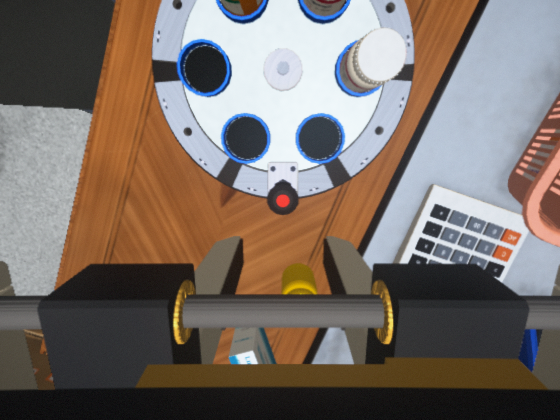

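The picture shows the knob with its red top at (283,200), centred between the open fingers, the amber bottle in its nest at (245,5), and the target hole at (189,130).

>>> move_arm:
  deltas: [-0.0005,-0.0008,0.015,0,0,0,0.5,-0.0005,-0.0008,0.045,0,0,0,0.5,-0.0005,-0.0008,0.075,0,0,0,0.5,-0.0005,-0.0008,0.1,0,0,0,0.5,-0.0005,-0.0008,0.12,0,0,0,0.5,-0.0005,-0.0008,0.13,0,0,0,0.5,-0.0005,-0.0008,0.13,0,0,0,0.5,-0.0005,-0.0008,0.13,0,0,0,0.15,-0.0005,-0.0008,0.13,0,0,0,0.15,-0.0005,-0.0008,0.13,0,0,0,0.15,-0.0005,-0.0008,0.13,0,0,0,0.15,-0.0005,-0.0008,0.13,0,0,0,0.15]
  squeeze: 10

```text
t: 14.1
tool_pos: [0.5597, -0.0506, 0.0684]
orientation: [1.783, 2.585, 0.001]
force: [0.2, -0.4, 5.8]
opening: 0.0295
gripper_force: 10.0
```

>>> move_arm:
  deltas: [0,0,0,0,0,0,0.1,0,0,0,0,0,0,0.1]
  squeeze: 10

```text
t: 14.35
tool_pos: [0.5597, -0.0506, 0.0684]
orientation: [1.783, 2.585, 0.001]
force: [-1.1, -0.8, 6.7]
opening: 0.0296
gripper_force: 10.0
```

```bash
python3 - <<'E'
from h import *
s=robot.read_state();print(s["tool_pos"],s["force"],s["wrist_torque"],s["opening"],s["gripper_force"])
p,d=robot.read_camera("wrist");cv2.imwrite("pics/w6.png",cv2.resize(p[120:340,170:400,::-1],None,fx=2.6,fy=2.6,interpolation=cv2.INTER_CUBIC))
E
```

```text
[ 0.55965763 -0.05057143  0.06843781] [-1.05495708 -0.81084069  6.72487409] [-0.1895911   0.19466358  0.04738   ] 0.029628672575355005 10.000452378590126
```

View pics/w6.png

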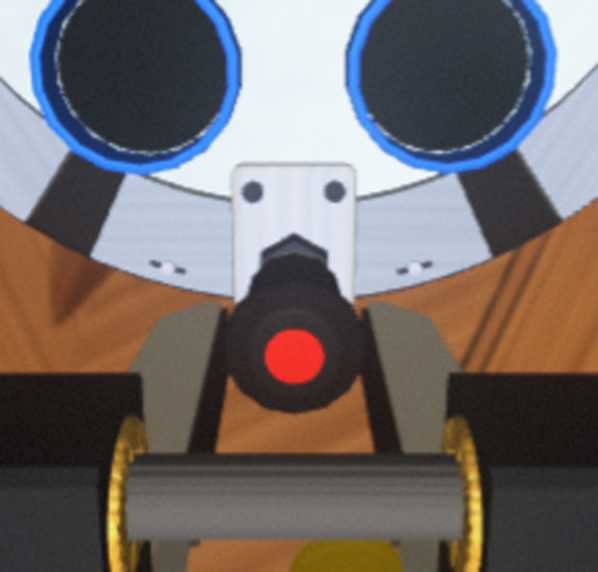

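The picture shows the knob (red top at (294,356)) held between the pads, apparently at the flange, with the mounting plate above it. I try a small pull with a firmer grip.

>>> move_arm:
  deltas: [0,0,0,0,0,0,0.1,0,0,0,0,0,0,0.1,0,0,-0.002,0,0,0,0.1,0,0,-0.004,0,0,0,0.1,0,0,-0.004,0,0,0,0.1]
  squeeze: 30

```text
t: 15.02
tool_pos: [0.5586, -0.0507, 0.0708]
orientation: [-1.784, -2.585, 0.001]
force: [3.1, -4.3, -7.4]
opening: 0.0285
gripper_force: 30.0
```

```bash
python3 - <<'E'
from h import *
s=robot.read_state();print(s["tool_pos"],s["force"],s["wrist_torque"],s["opening"],s["gripper_force"])
E
```

```text
[ 0.55862002 -0.05071237  0.07075891] [ 3.09531351 -4.33432663 -7.37080933] [-0.74649257 -0.64886007 -0.11289997] 0.02845680091425657 29.99829025240615
```

>>> move_arm:
  deltas: [-0.0003,0,-0.002,0,0,0,0.1,-0.0005,0,-0.005,0,0,0,0.1,-0.0007,0,-0.008,0,0,0,0.1,-0.0007,0,-0.0095,0,0,0,0.1,-0.0007,0,-0.0095,0,0,0,0.1]
  squeeze: 35

```text
t: 15.65
tool_pos: [0.5585, -0.0509, 0.0804]
orientation: [-1.783, -2.585, 0.001]
force: [1.7, -2.4, -12.9]
opening: 0.0282
gripper_force: 35.0
```

```bash
python3 - <<'E'
from h import *
s=robot.read_state();print(s["tool_pos"],s["orientation"],s["force"],s["wrist_torque"],s["opening"])
W=Ro.from_rotvec(s["orientation"]);M=W.as_matrix();print("F tool",W.inv().apply(s["force"]))
# arc rows about centre, clockwise, in current tool frame; rigid rotation about the measured axis 122 mm inward (tool x)
print("x,y axes",M[:,0],M[:,1])
for k in range(1,13):
    a=np.radians(5*k);print(5*k,round(.122*(1-np.cos(a)),4),round(.122*np.sin(a),4),round(a,4))
E
```

```text
[ 0.55852957 -0.05085598  0.08041332] [-1.78326108e+00 -2.58495852e+00  8.51534822e-04] [  1.73425392  -2.43019863 -12.88405219] [-0.50557676 -0.3806335  -0.08668356] 0.028229647828207454
F tool [-2.89646702  0.77284095 12.88120718]
x,y axes [-3.55097870e-01  9.34828880e-01  6.84356407e-04] [ 0.93482823  0.35509845 -0.00113095]
5 0.0005 0.0106 0.0873
10 0.0019 0.0212 0.1745
15 0.0042 0.0316 0.2618
20 0.0074 0.0417 0.3491
25 0.0114 0.0516 0.4363
30 0.0163 0.061 0.5236
35 0.0221 0.07 0.6109
40 0.0285 0.0784 0.6981
45 0.0357 0.0863 0.7854
50 0.0436 0.0935 0.8727
55 0.052 0.0999 0.9599
60 0.061 0.1057 1.0472
```

```bash
python3 -c "
import numpy as np
print([[round(.122*(1-np.cos(a)),4),-round(.122*np.sin(a),4),0,0,0,round(a,4),.1] for a in np.radians([2,6,11,16,21,26,31,36,41,46,49,50])])"
```

```text
[[np.float64(0.0001), np.float64(-0.0043), 0, 0, 0, np.float64(0.0349), 0.1], [np.float64(0.0007), np.float64(-0.0128), 0, 0, 0, np.float64(0.1047), 0.1], [np.float64(0.0022), np.float64(-0.0233), 0, 0, 0, np.float64(0.192), 0.1], [np.float64(0.0047), np.float64(-0.0336), 0, 0, 0, np.float64(0.2793), 0.1], [np.float64(0.0081), np.float64(-0.0437), 0, 0, 0, np.float64(0.3665), 0.1], [np.float64(0.0123), np.float64(-0.0535), 0, 0, 0, np.float64(0.4538), 0.1], [np.float64(0.0174), np.float64(-0.0628), 0, 0, 0, np.float64(0.5411), 0.1], [np.float64(0.0233), np.float64(-0.0717), 0, 0, 0, np.float64(0.6283), 0.1], [np.float64(0.0299), np.float64(-0.08), 0, 0, 0, np.float64(0.7156), 0.1], [np.float64(0.0373), np.float64(-0.0878), 0, 0, 0, np.float64(0.8029), 0.1], [np.float64(0.042), np.float64(-0.0921), 0, 0, 0, np.float64(0.8552), 0.1], [np.float64(0.0436), np.float64(-0.0935), 0, 0, 0, np.float64(0.8727), 0.1]]
```

First 16°, to see the forces.

>>> move_arm:
  deltas: [0.0001,-0.0043,0,0,0,0.035,0.1,0.0007,-0.0128,0,0,0,0.105,0.1,0.0022,-0.0233,0,0,0,0.192,0.1,0.0043,-0.032,0,0,0,0.265,0.1,0.0047,-0.0336,0,0,0,0.279,0.1]

```text
t: 16.27
tool_pos: [0.5253, -0.0584, 0.0807]
orientation: [-2.127, -2.311, 0.0]
force: [1.6, 0.4, -12.0]
opening: 0.0284
gripper_force: 35.0
```

```bash
cat >> h.py <<'E'
def st():
    s=robot.read_state();W=Ro.from_rotvec(s["orientation"]);y=W.as_matrix()[:,1]
    x,yy=s["tool_pos"][0]-.5150,s["tool_pos"][1]-.0640
    print("t",round(s["t"],2),"pos",np.round(s["tool_pos"],4),"Ftool",np.round(W.inv().apply(s["force"]),1),"Ttool",np.round(W.inv().apply(s["wrist_torque"]),2),"open",round(s["opening"],4),"yaw deg",round(np.degrees(np.arctan2(y[1],y[0])),2),"r",round(np.hypot(x,yy),4),"base ang",round((np.degrees(np.arctan2(yy,x))+9.213)%360,2))
E
python3 -c "
from h import *
st()"
```

```text
t 16.27 pos [ 0.5253 -0.0584  0.0807] Ftool [ 0.3  1.7 12. ] Ttool [-0.38 -0.23 -0.03] open 0.0284 yaw deg 4.73 r 0.1228 base ang 284.01
```

>>> move_arm:
  deltas: [0.0003,-0.0085,0,0,0,0.07,0.1,0.0015,-0.0191,0,0,0,0.157,0.1,0.0036,-0.0295,0,0,0,0.244,0.1,0.0066,-0.0397,0,0,0,0.332,0.1,0.0105,-0.0496,0,0,0,0.419,0.1,0.0153,-0.0591,0,0,0,0.506,0.1,0.0197,-0.0664,0,0,0,0.576,0.1,0.0209,-0.0682,0,0,0,0.593,0.1,0.0209,-0.0682,0,0,0,0.593,0.1]

```text
t: 17.4
tool_pos: [0.4556, -0.0434, 0.0806]
orientation: [-2.707, -1.592, 0.002]
force: [-2.4, -2.1, -12.1]
opening: 0.0283
gripper_force: 35.0
```

```bash
python3 -c "
from h import *
st()"
```

```text
t 17.4 pos [ 0.4556 -0.0434  0.0806] Ftool [-3.  -1.1 12.1] Ttool [ 0.34 -0.76 -0.08] open 0.0283 yaw deg -29.08 r 0.1227 base ang 250.27
```

>>> move_arm:
  deltas: [0.0003,-0.006,0,0,0,0.05,0.1,0.0009,-0.0135,0,0,0,0.11,0.1,0.0009,-0.0145,0,0,0,0.12,0.1,0.0009,-0.0145,0.0015,0,0,0.12,0.1,0.0009,-0.0145,0.003,0,0,0.12,0.1,0.0009,-0.0145,0.004,0,0,0.12,0.1,0.0009,-0.0145,0.005,0,0,0.12,0.1,0.0009,-0.0145,0.005,0,0,0.12,0.1]

```text
t: 18.4
tool_pos: [0.4437, -0.0359, 0.0761]
orientation: [-2.798, -1.428, 0.002]
force: [-5.5, -3.3, -7.5]
opening: 0.0281
gripper_force: 35.0
```

```bash
python3 -c "
from h import *
st()"
```

```text
t 18.4 pos [ 0.4437 -0.0359  0.0761] Ftool [-5.9 -2.5  7.5] Ttool [ 0.52 -1.28 -0.17] open 0.0281 yaw deg -35.92 r 0.1227 base ang 243.7
```

>>> move_arm:
  deltas: [-0.0004,-0.0015,0,0,0,0.012,0.1,-0.0004,-0.003,0,0,0,0.025,0.1,-0.0004,-0.0043,0,0,0,0.035,0.1,-0.0004,-0.0043,0,0,0,0.035,0.1]

```text
t: 18.9
tool_pos: [0.4405, -0.0335, 0.0761]
orientation: [2.824, 1.376, -0.0]
force: [-2.7, -4.7, -9.0]
opening: 0.0283
gripper_force: 35.0
```

```bash
python3 -c "
from h import *
st()"
```

```text
t 18.9 pos [ 0.4405 -0.0335  0.0761] Ftool [-5.4  0.8  9. ] Ttool [ 0.01 -1.05 -0.25] open 0.0283 yaw deg -38.02 r 0.1227 base ang 241.83
```

>>> move_arm:
  deltas: [0,-0.0005,0,0,0,0.0045,0.1,0,-0.0011,0,0,0,0.009,0.1]

```text
t: 19.15
tool_pos: [0.4397, -0.0329, 0.0761]
orientation: [2.83, 1.364, 0.0]
force: [-2.3, -4.8, -9.9]
opening: 0.0283
gripper_force: 35.0
```

```bash
python3 -c "
from h import *
st()"
```

```text
t 19.15 pos [ 0.4397 -0.0329  0.0761] Ftool [-5.2  1.2  9.9] Ttool [-0.09 -1.12 -0.26] open 0.0283 yaw deg -38.54 r 0.1227 base ang 241.36
```

>>> move_arm:
  deltas: [0,0,0.0008,0,0,0,0.1,0,0,0.0008,0,0,0,0.1]

```text
t: 19.4
tool_pos: [0.4398, -0.0329, 0.0759]
orientation: [2.83, 1.364, 0.0]
force: [-4.4, -3.7, -4.2]
opening: 0.0281
gripper_force: 35.0
```

```bash
python3 -c "
from h import *
st()"
```

```text
t 19.4 pos [ 0.4398 -0.0329  0.0759] Ftool [-5.6 -1.1  4.2] Ttool [ 0.39 -1.28 -0.22] open 0.0281 yaw deg -38.53 r 0.1227 base ang 241.38
```

>>> move_arm:
  deltas: [0,-0.0005,0,0,0,0.0045,0.1,0,-0.001,0,0,0,0.008,0.1]

```text
t: 19.65
tool_pos: [0.4395, -0.0326, 0.076]
orientation: [2.834, 1.352, 0.001]
force: [-3.2, -6.5, -6.7]
opening: 0.0284
gripper_force: 35.0
```

>>> move_arm:
  deltas: [0,-0.0004,0,0,0,0.0035,0.1,0,-0.0008,0,0,0,0.007,0.1]

```text
t: 19.9
tool_pos: [0.4388, -0.0321, 0.0759]
orientation: [2.839, 1.342, 0.001]
force: [-3.1, -5.7, -6.6]
opening: 0.0283
gripper_force: 35.0
```

```bash
python3 -c "
from h import *
st()"
```

```text
t 19.9 pos [ 0.4388 -0.0321  0.0759] Ftool [-6.4  1.2  6.6] Ttool [-0.22 -1.25 -0.29] open 0.0283 yaw deg -39.39 r 0.1227 base ang 240.8
```

>>> move_arm:
  deltas: [-0.0004,-0.0004,0,0,0,0.0035,0.1,-0.0004,-0.0008,0,0,0,0.007,0.1]

```text
t: 20.15
tool_pos: [0.4378, -0.0315, 0.0757]
orientation: [2.844, 1.332, 0.001]
force: [-2.4, -2.8, -10.4]
opening: 0.0282
gripper_force: 35.0
```

```bash
python3 -c "
from h import *
st()"
```

```text
t 20.15 pos [ 0.4378 -0.0315  0.0757] Ftool [-3.7 -0.  10.4] Ttool [ 0.01 -0.87 -0.25] open 0.0282 yaw deg -39.81 r 0.1228 base ang 240.26
```

>>> move_arm:
  deltas: [0,-0.0003,0,0,0,0.0025,0.1,0,-0.0006,0,0,0,0.005,0.1]

```text
t: 20.4
tool_pos: [0.4367, -0.0307, 0.075]
orientation: [-2.848, -1.325, -0.0]
force: [-1.6, -1.8, -10.0]
opening: 0.028
gripper_force: 35.0
```

```bash
python3 -c "
from h import *
st()"
```

```text
t 20.4 pos [ 0.4367 -0.0307  0.075 ] Ftool [-2.5 -0.1 10. ] Ttool [-0.08 -0.56 -0.15] open 0.028 yaw deg -40.11 r 0.1229 base ang 239.65
```

The force is back to the full spring load and z has sunk: the pin is at the hole. Lowering gently.

>>> move_arm:
  deltas: [0,0,0.0008,0,0,0,0.1,0,0,0.0015,0,0,0,0.1,0,0,0.0015,0,0,0,0.1]

```text
t: 20.78
tool_pos: [0.4367, -0.0308, 0.0735]
orientation: [-2.848, -1.325, 0.0]
force: [-2.5, -1.0, -8.7]
opening: 0.0283
gripper_force: 35.0
```

```bash
python3 -c "
from h import *
st()"
```

```text
t 20.77 pos [ 0.4367 -0.0308  0.0735] Ftool [-2.4 -1.3  8.7] Ttool [ 0.22 -0.49 -0.21] open 0.0283 yaw deg -40.1 r 0.1229 base ang 239.67
```

>>> move_arm:
  deltas: [0,0,0.001,0,0,0,0.1,0,0,0.002,0,0,0,0.1,0,0,0.003,0,0,0,0.1,0,0,0.004,0,0,0,0.1,0,0,0.0045,0,0,0,0.1,0,0,0.0045,0,0,0,0.1]

```text
t: 21.52
tool_pos: [0.4368, -0.0309, 0.0691]
orientation: [-2.848, -1.325, 0.0]
force: [-3.6, 1.8, -7.0]
opening: 0.0283
gripper_force: 35.0
```

```bash
python3 -c "
from h import *
st()"
```

```text
t 21.52 pos [ 0.4368 -0.0309  0.0691] Ftool [-0.9 -3.9  7. ] Ttool [ 0.58 -0.35 -0.21] open 0.0283 yaw deg -40.1 r 0.123 base ang 239.72
```

>>> move_arm:
  deltas: [0,-0.0004,0.0005,0,0,0,0.1,0,-0.0004,0.001,0,0,0,0.1,0,-0.0004,0.001,0,0,0,0.1]

```text
t: 21.9
tool_pos: [0.4368, -0.0309, 0.0686]
orientation: [2.848, 1.325, 0.001]
force: [-4.2, -1.0, -2.2]
opening: 0.0283
gripper_force: 35.0
```

```bash
python3 -c "
from h import *
st()"
```

```text
t 21.9 pos [ 0.4368 -0.0309  0.0686] Ftool [-3.5 -2.5  2.2] Ttool [ 0.63 -0.59 -0.23] open 0.0283 yaw deg -40.11 r 0.1229 base ang 239.73
```

>>> move_arm:
  deltas: [0,0,0,0,0,0,0.45,0,0,0,0,0,0,0.5,0,0,0,0,0,0,0.5,0,0,-0.005,0,0,0,0.5,0,0,-0.03,0,0,0,0.5,0,0,-0.07,0,0,0,0.5,0,0,-0.11,0,0,0,0.5,0,0,-0.14,0,0,0,0.5,0,0,-0.14,0,0,0,0.5,0,0,-0.14,0,0,0,0.5]

```text
t: 23.15
tool_pos: [0.4362, -0.0307, 0.2074]
orientation: [-2.848, -1.325, 0.001]
force: [-0.1, -0.1, -0.1]
opening: 0.0466
gripper_force: 0.0
```

```bash
python3 - <<'E'
from h import *
np.set_printoptions(precision=4,suppress=True)
st_=robot.read_state();p,d=robot.read_camera("wrist");m=robot.camera_model("wrist");save("w7",p)
R,c=pose(m,st_);P=np.array([c+R@ray(m,(u,v))*d[v,u] for v in range(0,420) for u in range(60,500) if d[v,u]>0])
Q=P[(np.hypot(P[:,0]-.4368,P[:,1]+.0309)<.03)&(P[:,2]>.08)&(P[:,2]<.12)];print("knob",len(Q),(Q.min(0)+Q.max(0))/2,np.percentile(Q[:,2],[50,90,99]))
for a in (90,30,-30):
    w=np.radians(a-9.2);x,y=.5155+.078*np.cos(w),.065+.078*np.sin(w)
    Q=P[(np.hypot(P[:,0]-x,P[:,1]-y)<.035)&(P[:,2]>.1)&(P[:,2]<.12)];print(a,x,y,len(Q),(Q.min(0)+Q.max(0))/2 if len(Q) else "",np.percentile(Q[:,2],[50,90]) if len(Q) else "")
st()
E
```

```text
knob 729 [ 0.4391 -0.0296  0.0914] [0.0923 0.0938 0.0947]
90 0.5279707326399631 0.14199662867569307 0  
30 0.5884164027588891 0.0926983430678347 0  
-30 0.575945670118926 0.01570171439214163 2102 [0.5761 0.0152 0.106 ] [0.1097 0.1108]
t 23.2 pos [ 0.4358 -0.0306  0.2068] Ftool [-0.3 -0.8  0.3] Ttool [ 0.08 -0.07  0.02] open 0.0466 yaw deg -40.11 r 0.1234 base ang 239.29
```

View pics/w7.png

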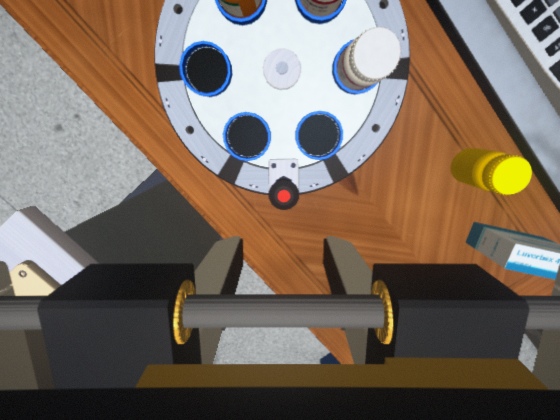

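The picture shows the knob locked over the new hole at (284,195), the white bottle one place further on at (370,55), and the amber one in its nest at (240,5). I check its position with the scene camera and hand in.

```bash
python3 - <<'E'
from h import *
np.set_printoptions(precision=4,suppress=True)
m=robot.camera_model("scene");p,d=robot.read_camera("scene")
for l in ("amber_bottle","read_bottle","knob"): 
    for r in robot.recognise("scene",l)[:4]: print(l,np.round(r["uv"]),round(r["confidence"],2),pt(m,r["uv"],d))
R,c=pose(m);P=np.array([c+R@ray(m,(u,v))*d[v,u] for v in range(150,260) for u in range(220,340) if d[v,u]>0])
Q=P[(np.hypot(P[:,0]-.5275,P[:,1]-.141)<.03)&(P[:,2]>.095)];print("amber top",len(Q),Q.mean(0),np.percentile(Q[:,2],95))
print(robot.close_job())
E
```

```text
amber_bottle [257. 196.] 0.81 [0.5077 0.1422 0.0907]
amber_bottle [357. 227.] 0.77 [ 0.6018 -0.1714  0.0492]
read_bottle [284. 223.] 0.63 [ 0.4262 -0.0329  0.0897]
read_bottle [285. 193.] 0.62 [0.5739 0.0819 0.0968]
read_bottle [346. 260.] 0.3 [ 0.4248 -0.2436  0.0521]
knob [287. 220.] 0.66 [ 0.4376 -0.0336  0.0939]
amber top 100 [0.5208 0.1384 0.108 ] 0.1134067054509906
the job is handed in; nothing more can be done
None
```

The amber bottle is upright and fully down in the loading nest. The carousel is turned one hole clockwise so the bottle stands before the label reader, the plunger pin is fully down and locked in the new hole, and the job was handed in at about 23 s; no verdict came back.

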